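Tap-check three spring work supports

TASK

Before a workpiece is set up on the slotted machine table, check the three spring supports standing there. With the fingertips tap down the cap of the support with the wide round cap, then the one with the square cap, then the one with the narrow round cap: press each cap lightly about half-way down (roughly 8 mm), without driving it to the bottom, and let it spring back up before going on. Do not press any cap out of turn, do not grip, lift, shove or tip the supports, and leave the other things alone.

Things in the scene. Friction and masses are not known exactly. Their poses are not given: they have to be found in the camera images.
- bed: slotted dark steel machine table (fixed plate) 260 x 440 x 30 mm, lying on the bench; origin at the centre of its underside, top 30 mm higher; its slots run along its own y. The three supports stand loose on it, in any order.
- round_support: spring support with the WIDE ROUND cap, the tallest: loose grey housing, foot 58 mm across, 44 mm across above, 80 mm high, 0.5 to 0.9 kg; origin at the centre of its underside. On a thin stem above it sits a flat round steel cap 50 mm across and 10 mm thick; the cap's top is 112 mm above the underside when up.
- round_support_top (a point): centre of the top face of the wide round cap; moves down with the cap
- round_support_plunger (a joint): how far the wide round cap is pushed down: 0 = up, 0.016 m = bottomed. Spring: starts to move at 2 to 2.5 N, about 6 N half-way (8 mm), 9 to 10 N at the bottom; springs back when released.
- round_support_ring (a joint): telltale: a black rubber ring 24 mm across, 4 mm thick, on the stem just under the cap. The cap pushes it down and it stays at the deepest place the cap has reached: 0 = cap never pressed, otherwise the deepest press in m (0.5 mm less or so)
- square_support: spring support with the SQUARE cap, the lowest: same housing and foot but 46 mm high; origin at the centre of its underside. Flat square cap 36 x 36 x 10 mm, its top 78 mm above the underside when up.
- square_support_top (a point): centre of the top face of the square cap; moves down with the cap
- square_support_plunger (a joint): how far the square cap is pushed down; same spring and travel as the first
- square_support_ring (a joint): telltale ring of the square-capped support, as the first
- narrow_support: spring support with the NARROW ROUND cap, of middle height: same housing and foot but 62 mm high; origin at the centre of its underside. Flat round cap 26 mm across and 10 mm thick, its top 94 mm above the underside when up.
- narrow_support_top (a point): centre of the top face of the narrow round cap; moves down with the cap
- narrow_support_plunger (a joint): how far the narrow round cap is pushed down; same spring and travel as the first
- narrow_support_ring (a joint): telltale ring of the narrow-capped support, as the first
- step_block: bystander: loose steel stepped clamping block 30 x 56 x 48 mm on the machine table; origin at the centre of its underside
- stud: bystander: loose stud standing in a round nut 38 mm across, 52 mm high in all, on the machine table; origin at the centre of its underside
- oil: bystander: white oil bottle 54 mm across, 130 mm high, on the bench to the left of the machine table; origin at the centre of its underside
- wrench: bystander: wrench 160 mm long lying on the bench to the right of the machine table
Not all that is in view belongs to the job. What is shaped like the narrow_support but pink is not meant. Leave any orange or yellow look-alike of the round_support alone.

How it is judged:
By the outcome, as a careful person would: the job done as asked, in the order asked, and still so for the second after the job is handed in, with the robot touching nothing.
It also fails if it takes over 43 s, if anything falls off the work surface, if the arm or the gripper's body presses on something with over 40 N, if the wrist force passes 120 N, or if a joint passes its speed limit or range.

ROBOT

A 6-joint arm with a two-finger parallel gripper is mounted at the origin on the work surface. World frame = base frame: x ahead of the robot, y to its left, z up, the work surface at z = 0. Lengths are in m, angles in rad, forces in N, time in s.
With the tool pointing down it reaches from about 0.275 to 0.725 m from the base axis. Payload 5.6 kg.
Tool frame: the origin (TCP) lies at the very end of the fingers, on their centre line; the grasp point (between the pads) lies 19 mm behind it; z points along the fingers, y is the direction in which the jaws open and shut (so a half turn about z gives the same grasp; the last joint's range is limited). The gripper opens to 85 mm and grips with 20 to 120 N. Pads are 22 mm wide; open, the fingers measure 114 mm over their backs; the gripper's body (76 mm by 85 mm) begins 54 mm behind the grasp point. The pads swing forward as they close: fully open they stand 13 mm farther back than shut.
Start: joints at [1.632, 0.255, 0.108, 0, -1.424, -0.285], TCP at [0.122, 0.536, 0.231] pointing down, gripper open.
Joint ranges: [-2.95, 2.95], [-1.21, 1.97], [-1.09, 1.5], [-2.87, 1.71], [-2.94, -0.07], [-3.05, 3.05]. Speed limits (rad/s): [2.57, 2.57, 3.14, 3.14, 3.14, 3.14].

INTERFACE

Orientations are given as a rotation vector (axis times angle).
In Python, from workcell import sensors, vision, order gives the robot as it stands. The module is installed in compiled form; this text tells all that it offers.
- The arm moves only by the tool servo_tool, never from a script. Its argument "steps" is a list of rows, each a list of 3 entries, a list of its own where there are three numbers: the turn, a rotation vector about the tool's x, y, z in degrees, then the shift along the tool's x, y, z in m, then the opening, from -1 (shut) to 1 (fully open). In form: [[[rx, ry, rz], [x, y, z], gripper], ...]. A call has 1 to 10 rows; each row is the pose to reach, as a shift and turn from the pose commanded when the call began, along the tool's axes at that moment; what a row does not reach only later rows make up. A row lasts 1/12 s, in which the tool goes at most 41.7 mm and 7.16 degrees, less where a joint would pass 70% of its speed; a pose out of reach is approached as far as the arm can. A call with a gripper value outside its range is refused whole. The fingers move at their own pace and stop on an object; "newtons" is the grip in N (left out, the last holds). Time passes only in rows, so rows that repeat a pose let the fingers close. It gives the time, the measured TCP pose, the force and the opening at its end, in the units of the state.
- sensors.state(): the state, without advancing time (a new reading comes with each control period).
- vision.snapshot(name): name is "scene" or "side" or "wrist"; returns a dict with "img" (384x512x3 uint8, red, green, blue), "fx", "fy", "cx", "cy" (pixels), "D" ([k1, k2, p1, p2, k3] as OpenCV has them; the pictures are not rectified), "cam_to_world" (4x4, takes a point from camera to world coordinates); the wrist camera has in their place "tool_from_camera" (4x4, takes a point from camera to tool coordinates, whose origin is the TCP and whose axes are the flange's). Camera axes: x right, y up, looking along -z (the intrinsics and any distortion apply to the point x, -y, -z); pixel columns grow to the right and rows downward; lengths in m; the calibration is good to about 2 mm. A picture is of the moment at which its call begins: read the wrist's pose just before it. There is no depth.
- order.close_job(): hands the job in, once; it reports no verdict.
The state is a dict: "time": time; "qpos": joint angles; "qvel": joint speeds; "tau": joint torques, N m; "position": TCP position; "tool_rot": TCP orientation; "contact_force": force on the tool from outside, world axes, zero at the start; "moment": the same for the moment, N m; "grip_width": finger opening in m.
Only numpy, scipy, OpenCV 4.12 (cv2) and the standard library are available. Lean on these libraries where they do the work, as an engineer would, in place of code of your own. Each camera call takes 0.05 s, during which the arm holds its last target. There are 200 camera calls.

## Working session

There is one attempt and no reset: what is moved stays moved. The work goes in short steps, Python scripts to look and compute and a tool call to move; the robot and the scene stay as the last step left them, time stands still between calls to the robot, and variables do not carry over. Pictures are saved under pics/ and viewed, about 8 in all and at most 12, crops included, and the job is handed in when it is done.

Besides the shell and the picture viewer there is one more tool, called as name(argument=value, ...), one argument or row to a line, values as JSON. servo_tool: Moves the arm, as the interface text tells. Its arguments: {"type":"object","properties":{"steps":{"type":"array"},"newtons":{"type":"number"}},"required":["steps"]}

```bash
mkdir -p pics; cat > h.py <<'E'
import numpy as np,cv2,pickle
from workcell import sensors,vision,order
def take(n,f):
    s=sensors.state(); d=vision.snapshot(n); d['state']=s
    cv2.imwrite(f'pics/{f}.png',cv2.cvtColor(d['img'],cv2.COLOR_RGB2BGR)); pickle.dump(d,open(f'{f}.pkl','wb')); return d
def load(f): return pickle.load(open(f'{f}.pkl','rb'))
def c2w(d):
    if 'cam_to_world' in d: return np.array(d['cam_to_world'])
    T=np.eye(4);T[:3,:3]=cv2.Rodrigues(np.array(d['state']['tool_rot'],float))[0];T[:3,3]=d['state']['position']
    return T@np.array(d['tool_from_camera'])
def K(d): return np.array([[d['fx'],0,d['cx']],[0,d['fy'],d['cy']],[0,0,1.]])
def ray(d,u,v):
    p=cv2.undistortPoints(np.array([[[u,v]]],float),K(d),np.array(d['D'],float))[0,0]
    T=c2w(d); return T[:3,3],T[:3,:3]@np.array([p[0],-p[1],-1])
def atz(d,u,v,z):
    o,r=ray(d,u,v); return o+r*(z-o[2])/r[2]
def proj(d,P):
    T=np.linalg.inv(c2w(d)); q=(T[:3,:3]@np.atleast_2d(P).T).T+T[:3,3]
    q=q*[1,-1,-1]
    return cv2.projectPoints(q,np.zeros(3),np.zeros(3),K(d),np.array(d['D'],float))[0][:,0]
E
python3 - <<'E'
from h import *
print(sensors.state())
ds=[take(n,n+'0') for n in('scene','side')]
cv2.imwrite('pics/a.png',cv2.cvtColor(np.vstack([d['img'] for d in ds]),cv2.COLOR_RGB2BGR)[:, :])
for d in ds: print(c2w(d).round(3).tolist(),d['fx'])
E
```

```text
{'time': 0.0, 'qpos': array([ 1.63161152e+00,  2.55731129e-01,  1.06998140e-01, -4.53669259e-04,
       -1.42391060e+00, -2.84584199e-01]), 'qvel': array([-4.52851327e-05, -5.57934865e-04, -2.66074647e-05,  6.30151302e-05,
        1.68152699e-04,  2.49221690e-05]), 'tau': array([ 2.20184888e-04, -3.86627376e+01,  2.37940586e+01,  5.36524817e+00,
       -6.04117507e-03, -3.22727296e-06]), 'position': array([0.12189768, 0.53580748, 0.23040486]), 'tool_rot': array([ 3.12005296e+00, -3.50655092e-01, -1.95618489e-04]), 'contact_force': array([-0.10796707, -0.31053623, -0.73023361]), 'moment': array([-0.00154049, -0.03402649, -0.02080913]), 'grip_width': 0.08567423928779794}
[[0.025, -0.599, 0.8, 1.551], [1.0, 0.026, -0.011, 0.0], [-0.014, 0.8, 0.6, 0.861], [0.0, 0.0, 0.0, 1.0]] 481.909432289819
[[0.799, 0.399, -0.449, -0.007], [-0.601, 0.55, -0.58, -0.667], [0.015, 0.734, 0.679, 0.887], [0.0, 0.0, 0.0, 1.0]] 372.2523239653602
```

View pics/scene0.png

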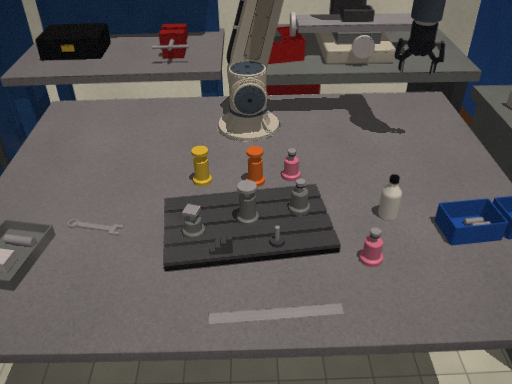

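View pics/side0.png

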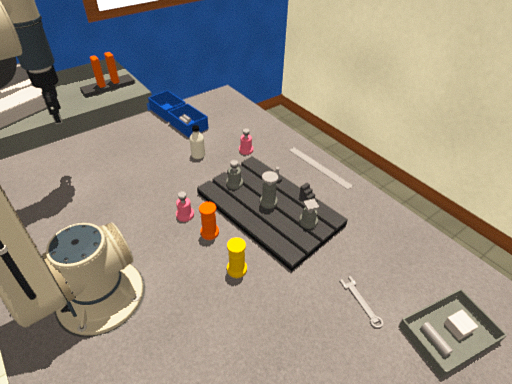

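Scene image candidates:
- Wide round: grey (247,187). Not orange (256,153) or yellow (200,152).
- Square: grey (192,211).
- Narrow round: grey (300,185). Not pink (291,155) or (373,235).

Next is a close crop to confirm the choice.

```bash
python3 - <<'E'
from h import *
a=load('scene0')['img'][165:245,165:325]; b=load('side0')['img'][150:235,215:335]
a=cv2.resize(a,None,fx=5,fy=5,interpolation=cv2.INTER_CUBIC)[:400,:800]
b=cv2.resize(b,(282,200)) 
cv2.imwrite('pics/crop.png',cv2.cvtColor(a,cv2.COLOR_RGB2BGR))
b=load('side0')['img'][150:240,215:335]; b=cv2.resize(b,None,fx=6,fy=6,interpolation=cv2.INTER_CUBIC)
cv2.imwrite('pics/cropb.png',cv2.cvtColor(b,cv2.COLOR_RGB2BGR))
E
```

```text
(no output)
```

View pics/crop.png

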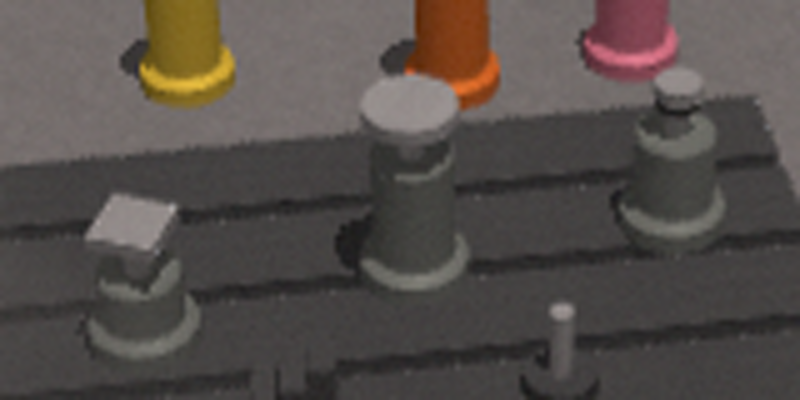

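View pics/cropb.png

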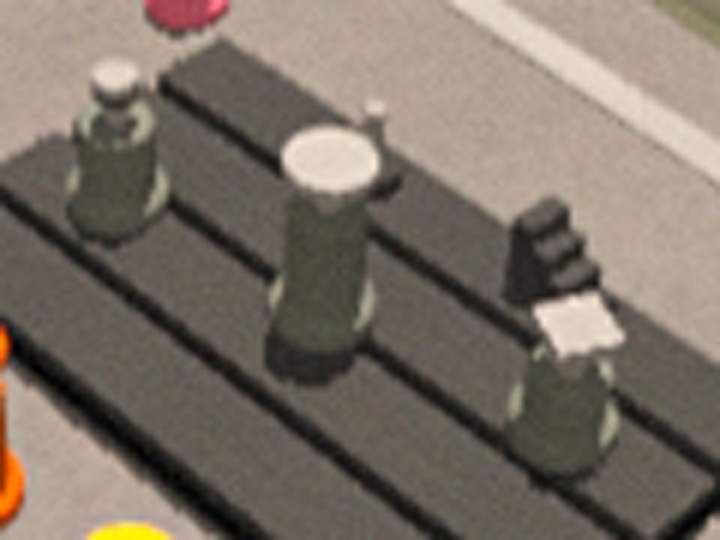

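Choices confirmed: wide (247,186), square (192,209) and narrow (301,182) in the scene image, all three grey and on the bed. I'll triangulate them now.

```bash
python3 - <<'E'
from h import *
a,b=load('scene0'),load('side0')
C={'wide':((409,104),(330,158),.142),'square':((133,222),(579,324),.108),'narrow':((679,85),(116,78),.124),'stud':((562,311),(375,106),.082)}
s=a['state'];R=cv2.Rodrigues(s['tool_rot'])[0];print(R.round(3))
for k,(p,q,z) in C.items():
    u=[(x+.5)/5-.5+165 for x in p]; v=[(q[0]+.5)/6-.5+215,(q[1]+.5)/6-.5+150]
    A=atz(a,*u,z);B=atz(b,*v,z)
    o1,r1=ray(a,*u);o2,r2=ray(b,*v)
    t=np.linalg.lstsq(np.c_[r1,-r2],o2-o1,rcond=None)[0];X=(o1+t[0]*r1+o2+t[1]*r2)/2
    print(k,A.round(4),B.round(4),X.round(4),'tool shift',(R.T@(X-s['position'])).round(3))
E
```

```text
[[ 0.975 -0.222 -0.   ]
 [-0.222 -0.975 -0.002]
 [ 0.     0.002 -1.   ]]
wide [ 0.5691 -0.0058  0.142 ] [ 0.5654 -0.0105  0.142 ] [ 0.5672 -0.0069  0.1397] tool shift [0.555 0.43  0.092]
square [ 0.616  -0.1445  0.108 ] [ 0.6124 -0.1514  0.108 ] [ 0.6143 -0.147   0.1052] tool shift [0.632 0.556 0.126]
narrow [0.534  0.1351 0.124 ] [0.5267 0.1262 0.124 ] [0.5301 0.134  0.1194] tool shift [0.487 0.301 0.112]
stud [0.6619 0.0666 0.082 ] [0.6608 0.0628 0.082 ] [0.6618 0.0655 0.0809] tool shift [0.631 0.338 0.15 ]
```

servo_tool(
  steps=[
    [[0,0,0],[0.02,0.016,-0.005],-1],
    [[0,0,0],[0.05,0.04,-0.01],-1],
    [[0,0,0],[0.08,0.062,-0.015],-1],
    [[0,0,0],[0.11,0.085,-0.02],-1],
    [[0,0,0],[0.14,0.108,-0.03],-1],
    [[0,0,0],[0.17,0.131,-0.03],-1],
    [[0,0,0],[0.2,0.155,-0.03],-1],
    [[0,0,0],[0.23,0.178,-0.03],-1],
    [[0,0,0],[0.26,0.201,-0.03],-1],
    [[0,0,0],[0.29,0.224,-0.03],-1],
  ],
  newtons=20,
)

```text
time: 0.93
position: [0.3556, 0.2517, 0.2612]
tool_rot: [-3.122, 0.35, 0.0]
contact_force: [1.7, 0.3, -0.6]
grip_width: -0.0001
```

servo_tool(
  steps=[
    [[0,0,0],[0.03,0.023,0],-1],
    [[0,0,0],[0.06,0.046,0],-1],
    [[0,0,0],[0.09,0.07,0],-1],
    [[0,0,0],[0.12,0.093,0],-1],
    [[0,0,0],[0.15,0.116,0],-1],
    [[0,0,0],[0.18,0.14,0],-1],
    [[0,0,0],[0.21,0.163,0],-1],
    [[0,0,0],[0.24,0.186,0],-1],
    [[0,0,0],[0.265,0.206,0],-1],
    [[0,0,0],[0.265,0.206,0],-1],
  ],
)

```text
time: 1.77
position: [0.5696, -0.0103, 0.2592]
tool_rot: [3.119, -0.358, -0.004]
contact_force: [-1.5, 1.4, -0.7]
grip_width: -0.0005
```

```bash
python3 - <<'E'
from h import *
d=take('wrist','w1'); s=sensors.state(); print(s['time'],s['position'],s['tool_rot'],s['contact_force'],s['grip_width'])
print(np.round(d['tool_from_camera'],3))
for P in([.567,-.008,.142],[.614,-.148,.108],[.53,.131,.124]): print(proj(d,P))
E
```

```text
1.8167 [ 0.56852472 -0.00839347  0.25946561] [ 3.1202767  -0.35693417 -0.00451225] [-1.00767556 -0.12688815 -0.25361426] 0.0003639960949562502
[[ 0.001  0.957  0.291  0.074]
 [ 1.    -0.001 -0.    -0.001]
 [ 0.     0.291 -0.957 -0.143]
 [ 0.     0.     0.     1.   ]]
[[254.77292854 190.73463429]]
[[371.28149407 113.04991048]]
[[146.90150553 241.28683861]]
```

View pics/w1.png

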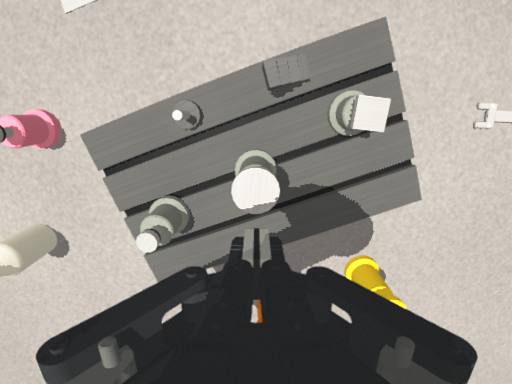

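Caps are at wide (255,190), square (371,113) and narrow (148,241), within about 1 px of the projected estimates. I'll descend over the wide cap.

servo_tool(
  steps=[
    [[0,0,0],[0,0,0.015],-1],
    [[0,0,0],[0,0,0.04],-1],
    [[0,0,0],[0,0,0.065],-1],
    [[0,0,0],[0,0,0.085],-1],
    [[0,0,0],[0,0,0.1],-1],
    [[0,0,0],[0,0,0.108],-1],
    [[0,0,0],[0,0,0.112],-1],
    [[0,0,0],[0,0,0.112],-1],
    [[0,0,0],[0,0,0.112],-1],
    [[0,0,0],[0,0,0.112],-1],
  ],
)

```text
time: 2.65
position: [0.5685, -0.006, 0.1506]
tool_rot: [-3.121, 0.35, -0.003]
contact_force: [-0.2, 0.2, -0.4]
grip_width: 0.0002
```

servo_tool(
  steps=[
    [[0,0,0],[0,0,0.002],-1],
    [[0,0,0],[0,0,0.004],-1],
    [[0,0,0],[0,0,0.006],-1],
    [[0,0,0],[0,0,0.007],-1],
    [[0,0,0],[0,0,0.007],-1],
    [[0,0,0],[0,0,0.007],-1],
  ],
)

```text
time: 3.15
position: [0.5678, -0.0062, 0.1423]
tool_rot: [3.122, -0.351, -0.0]
contact_force: [-0.5, -0.1, 0.3]
grip_width: 0.0004
```

servo_tool(
  steps=[
    [[0,0,0],[0,0,0.002],-1],
    [[0,0,0],[0,0,0.004],-1],
    [[0,0,0],[0,0,0.004],-1],
    [[0,0,0],[0,0,0.004],-1],
  ],
)

```text
time: 3.48
position: [0.5679, -0.0062, 0.1386]
tool_rot: [3.122, -0.351, 0.001]
contact_force: [-1.0, 0.4, 3.2]
grip_width: 0.0
```

servo_tool(
  steps=[
    [[0,0,0],[0,0,0.002],-1],
    [[0,0,0],[0,0,0.004],-1],
    [[0,0,0],[0,0,0.005],-1],
    [[0,0,0],[0,0,0.005],-1],
    [[0,0,0],[0,0,0.005],-1],
  ],
)

```text
time: 3.9
position: [0.568, -0.0062, 0.1337]
tool_rot: [3.122, -0.351, 0.001]
contact_force: [-1.2, 0.1, 6.0]
grip_width: 0.0002
```

Half-way reached (6 N, about 8 mm). I'll lift straight up, then go over to the square cap.

servo_tool(
  steps=[
    [[0,0,0],[0,0,-0.003],-1],
    [[0,0,0],[0,0,-0.008],-1],
    [[0,0,0],[0,0,-0.014],-1],
    [[0,0,0],[0,0,-0.025],-1],
    [[0,0,0],[0,0,-0.045],-1],
    [[0,0,0],[0,0,-0.06],-1],
    [[0,0,0],[0,0,-0.066],-1],
    [[0,0,0],[0,0,-0.066],-1],
  ],
)

```text
time: 4.57
position: [0.5684, -0.006, 0.2006]
tool_rot: [-3.121, 0.351, -0.004]
contact_force: [0.6, 1.0, -0.2]
grip_width: 0.0001
```

servo_tool(
  steps=[
    [[0,0,0],[0.01,0.017,0],-1],
    [[0,0,0],[0.025,0.042,0],-1],
    [[0,0,0],[0.041,0.069,0],-1],
    [[0,0,0],[0.056,0.094,0],-1],
    [[0,0,0],[0.069,0.116,0],-1],
    [[0,0,0],[0.076,0.128,0],-1],
    [[0,0,0],[0.076,0.128,0],-1],
    [[0,0,0],[0.076,0.128,0],-1],
  ],
)

```text
time: 5.23
position: [0.613, -0.148, 0.1978]
tool_rot: [-3.121, 0.353, 0.004]
contact_force: [0.8, -0.2, 1.3]
grip_width: -0.0002
```

```bash
python3 - <<'E'
from h import *
d=take('wrist','w2'); e=take('scene','s2'); s=sensors.state(); print(s['time'],s['position'],s['contact_force'])
for P in([.567,-.008,.142],[.614,-.148,.108],[.53,.131,.124]): print(proj(d,P))
b=cv2.resize(e['img'][165:245,165:325],None,fx=3.2,fy=3.2,interpolation=cv2.INTER_CUBIC)
cv2.imwrite('pics/c2.png',cv2.cvtColor(np.vstack([d['img'][:300],b]),cv2.COLOR_RGB2BGR))
E
```

```text
5.3333 [ 0.61311373 -0.14695552  0.19869624] [ 0.13204425 -0.02239107 -0.34405371]
[[117.19340977 287.35572994]]
[[256.41806784 195.08258184]]
[[ 25.47343106 324.30289995]]
```

View pics/c2.png

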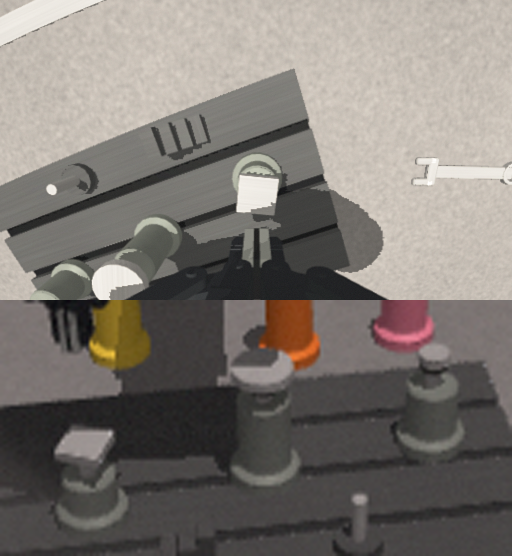

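The wide cap is back up, upright, with its ring pushed down. The square cap's centre is at (258,195), right under the tool (predicted 256,195). I'll descend.

servo_tool(
  steps=[
    [[0,0,0],[0,0,0.012],-1],
    [[0,0,0],[0,0,0.034],-1],
    [[0,0,0],[0,0,0.056],-1],
    [[0,0,0],[0,0,0.072],-1],
    [[0,0,0],[0,0,0.08],-1],
    [[0,0,0],[0,0,0.083],-1],
    [[0,0,0],[0,0,0.083],-1],
    [[0,0,0],[0,0,0.083],-1],
    [[0,0,0],[0,0,0.083],-1],
  ],
)

```text
time: 6.08
position: [0.6143, -0.1478, 0.1178]
tool_rot: [3.122, -0.35, 0.004]
contact_force: [0.0, -0.6, 0.4]
grip_width: -0.0004
```

servo_tool(
  steps=[
    [[0,0,0],[0,0,0.002],-1],
    [[0,0,0],[0,0,0.004],-1],
    [[0,0,0],[0,0,0.006],-1],
    [[0,0,0],[0,0,0.008],-1],
    [[0,0,0],[0,0,0.008],-1],
    [[0,0,0],[0,0,0.008],-1],
  ],
)

```text
time: 6.58
position: [0.6134, -0.1479, 0.1083]
tool_rot: [3.122, -0.351, -0.0]
contact_force: [-0.8, 0.3, -0.3]
grip_width: 0.0005
```

servo_tool(
  steps=[
    [[0,0,0],[0,0,0.002],-1],
    [[0,0,0],[0,0,0.004],-1],
    [[0,0,0],[0,0,0.004],-1],
    [[0,0,0],[0,0,0.004],-1],
  ],
)

```text
time: 6.92
position: [0.6136, -0.1479, 0.1046]
tool_rot: [3.122, -0.351, 0.001]
contact_force: [-1.2, 0.2, 4.2]
grip_width: 0.0005
```

servo_tool(
  steps=[
    [[0,0,0],[0,0,0.002],-1],
    [[0,0,0],[0,0,0.004],-1],
    [[0,0,0],[0,0,0.0045],-1],
    [[0,0,0],[0,0,0.0045],-1],
    [[0,0,0],[0,0,0.0045],-1],
  ],
)

```text
time: 7.33
position: [0.6136, -0.1479, 0.1003]
tool_rot: [3.122, -0.351, 0.001]
contact_force: [-1.8, 1.1, 5.6]
grip_width: 0.0
```

servo_tool(
  steps=[
    [[0,0,0],[0,0,-0.003],-1],
    [[0,0,0],[0,0,-0.008],-1],
    [[0,0,0],[0,0,-0.014],-1],
    [[0,0,0],[0,0,-0.03],-1],
    [[0,0,0],[0,0,-0.055],-1],
    [[0,0,0],[0,0,-0.08],-1],
    [[0,0,0],[0,0,-0.095],-1],
    [[0,0,0],[0,0,-0.1],-1],
    [[0,0,0],[0,0,-0.1],-1],
  ],
)

```text
time: 8.08
position: [0.614, -0.1478, 0.201]
tool_rot: [-3.121, 0.351, -0.004]
contact_force: [0.1, 0.1, 0.2]
grip_width: 0.0001
```

servo_tool(
  steps=[
    [[0,0,0],[-0.008,-0.015,0],-1],
    [[0,0,0],[-0.025,-0.044,0],-1],
    [[0,0,0],[-0.043,-0.076,0],-1],
    [[0,0,0],[-0.062,-0.109,0],-1],
    [[0,0,0],[-0.081,-0.143,0],-1],
    [[0,0,0],[-0.1,-0.177,0],-1],
    [[0,0,0],[-0.118,-0.209,0],-1],
    [[0,0,0],[-0.134,-0.237,0],-1],
    [[0,0,0],[-0.143,-0.2535,0],-1],
    [[0,0,0],[-0.143,-0.2535,0],-1],
  ],
)

```text
time: 8.92
position: [0.5284, 0.1342, 0.1979]
tool_rot: [3.122, -0.345, -0.005]
contact_force: [0.5, -0.3, -0.8]
grip_width: -0.0001
```

```bash
python3 - <<'E'
from h import *
d=take('wrist','w3'); e=take('scene','s3'); s=sensors.state(); print(s['time'],s['position'],s['contact_force'])
for P in([.567,-.008,.142],[.614,-.148,.108],[.53,.131,.124]): print(proj(d,P))
b=cv2.resize(e['img'][165:245,165:325],None,fx=3.2,fy=3.2,interpolation=cv2.INTER_CUBIC)
cv2.imwrite('pics/c3.png',cv2.cvtColor(np.vstack([d['img'][:300],b]),cv2.COLOR_RGB2BGR))
E
```

```text
9.0167 [0.52929917 0.13154215 0.19823526] [0.77895821 0.21011926 0.38214512]
[[431.33823639 122.34579884]]
[[552.59812027  36.556222  ]]
[[259.85436674 199.14820298]]
```

View pics/c3.png

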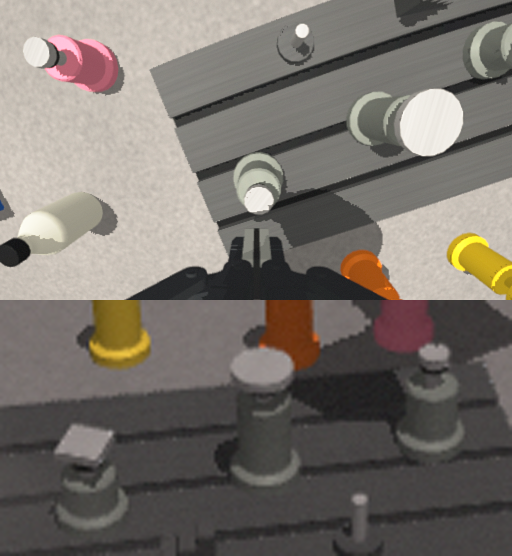

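The square cap is back up with its ring lowered. The narrow cap is at (259,199), as predicted, so I'll descend.

servo_tool(
  steps=[
    [[0,0,0],[0,0,0.01],-1],
    [[0,0,0],[0,0,0.028],-1],
    [[0,0,0],[0,0,0.046],-1],
    [[0,0,0],[0,0,0.06],-1],
    [[0,0,0],[0,0,0.066],-1],
    [[0,0,0],[0,0,0.068],-1],
    [[0,0,0],[0,0,0.068],-1],
    [[0,0,0],[0,0,0.068],-1],
    [[0,0,0],[0,0,0.068],-1],
  ],
)

```text
time: 9.77
position: [0.5309, 0.1311, 0.1327]
tool_rot: [-3.121, 0.351, -0.003]
contact_force: [0.7, -0.4, 0.2]
grip_width: 0.0001
```

servo_tool(
  steps=[
    [[0,0,0],[0,0,0.002],-1],
    [[0,0,0],[0,0,0.004],-1],
    [[0,0,0],[0,0,0.006],-1],
    [[0,0,0],[0,0,0.008],-1],
    [[0,0,0],[0,0,0.008],-1],
    [[0,0,0],[0,0,0.008],-1],
  ],
)

```text
time: 10.27
position: [0.5303, 0.1312, 0.124]
tool_rot: [-3.122, 0.35, -0.0]
contact_force: [-1.6, 1.1, 3.5]
grip_width: -0.0002
```

servo_tool(
  steps=[
    [[0,0,0],[0,0,0.002],-1],
    [[0,0,0],[0,0,0.003],-1],
    [[0,0,0],[0,0,0.003],-1],
    [[0,0,0],[0,0,0.003],-1],
  ],
)

```text
time: 10.6
position: [0.5304, 0.1311, 0.1209]
tool_rot: [-3.122, 0.351, -0.0]
contact_force: [-1.2, 0.0, 3.5]
grip_width: -0.0001
```

servo_tool(
  steps=[
    [[0,0,0],[0,0,0],-1],
  ],
)

```text
time: 10.68
position: [0.5304, 0.1311, 0.121]
tool_rot: [-3.122, 0.351, -0.0]
contact_force: [-0.8, 1.0, 3.7]
grip_width: 0.0002
```

servo_tool(
  steps=[
    [[0,0,0],[0,0,0],-1],
  ],
)

```text
time: 10.77
position: [0.5304, 0.1311, 0.1209]
tool_rot: [-3.122, 0.351, -0.0]
contact_force: [-0.8, -0.6, 3.6]
grip_width: -0.0002
```

3.6 N means about 3 mm down, which agrees with z. Another 4.7 mm reaches half-way.

servo_tool(
  steps=[
    [[0,0,0],[0,0,0.002],-1],
    [[0,0,0],[0,0,0.004],-1],
    [[0,0,0],[0,0,0.0047],-1],
    [[0,0,0],[0,0,0.0047],-1],
    [[0,0,0],[0,0,0.0047],-1],
  ],
)

```text
time: 11.18
position: [0.5304, 0.1311, 0.1163]
tool_rot: [-3.122, 0.351, -0.001]
contact_force: [-1.4, -0.4, 6.0]
grip_width: 0.0002
```

servo_tool(
  steps=[
    [[0,0,0],[0,0,-0.003],-1],
    [[0,0,0],[0,0,-0.008],-1],
    [[0,0,0],[0,0,-0.014],-1],
    [[0,0,0],[0,0,-0.03],-1],
    [[0,0,0],[0,0,-0.055],-1],
    [[0,0,0],[0,0,-0.08],-1],
    [[0,0,0],[0,0,-0.1],-1],
    [[0,0,0],[0,0,-0.115],-1],
    [[0,0,0],[0,0,-0.12],-1],
    [[0,0,0],[0,0,-0.12],-1],
  ],
)

```text
time: 12.02
position: [0.5307, 0.1313, 0.2371]
tool_rot: [-3.121, 0.351, -0.003]
contact_force: [-0.7, -0.4, -0.1]
grip_width: -0.0001
```

```bash
python3 - <<'E'
from h import *
e=take('scene','s4'); f=take('side','d4'); s=sensors.state(); print(s['time'],s['position'],s['contact_force'])
r=lambda i,k:cv2.resize(i,k,interpolation=cv2.INTER_CUBIC)
cv2.imwrite('pics/c4.png',cv2.cvtColor(np.vstack([r(e['img'][165:250,165:325],(565,300)),r(f['img'][150:240,195:364],(565,300))]),cv2.COLOR_RGB2BGR))
E
```

```text
12.1167 [0.52973128 0.13101198 0.23485561] [-0.01287662 -0.6084739  -0.50397165]
```

View pics/c4.png

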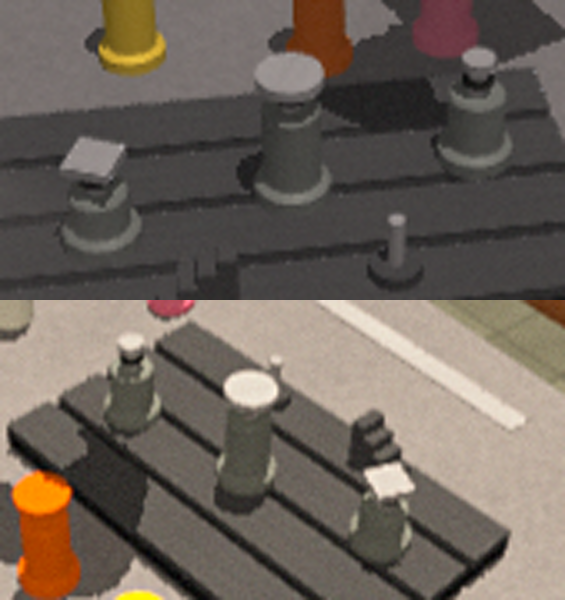

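All three caps are up and the supports upright in place. The rings are lowered part-way, the bystanders haven't moved, and the tool is clear, so I'll hand in.

```bash
python3 -c "
from h import *
print(order.close_job())"
```

```text
the job is handed in; nothing more can be done
None
```

I tapped the three caps in the order asked with the shut fingertips: wide round, then square, then narrow round. The job was handed in at about 12 s, and the hand-in reported no verdict.

| Cap | Force at the deepest point | Depth, from the tool height |
|---|---|---|
| Wide round | 6.0 N | about 8 mm |
| Square | 5.6 N | about 8 mm |
| Narrow round | 6.0 N | about 8 mm |

- **Force:** 6 N is the half-way figure given for the spring, and no reading went above 6.0 N, well short of the 9–10 N at the bottom.
- **Final pictures:** all three caps are back up and the supports stand upright where they were. The wide and square caps' rings show lowered; on the narrow cap it is harder to tell at this size. The block, stud and look-alikes in view look undisturbed. I did not measure the ring positions.
- **Tool:** it is clear of everything, about 0.11 m above the last cap, with no contact force beyond noise.
- **One disagreement:** one reading on the narrow cap showed 3.5 N about 3 mm earlier than expected. Three readings 3 mm lower gave a steady 3.5–3.7 N, matching the tool height, so I treated the first as noise.

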